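# Release the centrifuge lid and hold it open

## Robot

A 6-joint arm with a two-finger parallel gripper is mounted at the origin on the work surface. World frame = base frame: x ahead of the robot, y to its left, z up, the work surface at z = 0. Lengths are in m, angles in degrees, forces in N, time in s.
With the tool pointing down it reaches from about 0.375 to 0.75 m from the base axis. Payload 9 kg.
Tool frame: the origin (TCP) lies midway between the tips of the shut fingers; the grasp point (between the pads) lies 19 mm behind it; z points along the fingers, y is the line along which they close (so a half turn about z gives the same grasp; the last joint's range is limited). The gripper opens to 85 mm and grips with 20 to 120 N. Pads are 22 mm wide; open, the fingers measure 114 mm over their backs; the gripper's body (76 mm by 85 mm) begins 54 mm behind the grasp point. The pads swing forward as they close: fully open they stand 13 mm farther back than shut.
Start: joints at [63.329, 5.964, 5.575, 89.605, 0, 77.527], TCP at [0.147, 0.582, 0.231] pointing down, gripper open.
Joint ranges: [-171.21, 171.21], [-48.23, 106.86], [-62.78, 66.21], [-105.2, 120.99], [-86.42, 89.51], [-180, 180]. Speed limits (degrees/s): [127.2, 127.2, 147.25, 180, 180, 180].

## Interface

Orientations are given as [roll, pitch, yaw] about the fixed x, y, z axes, in that order (R = Rz(yaw) Ry(pitch) Rx(roll)).
In Python, from rig import arm gives the robot as it stands. Calls block until the motion is done:
- arm.move_pose(position, orientation): joint-space move of the TCP to a pose.
- arm.move_linear(position, rotation=None, speed=0.15): straight line of the TCP; rotation=None keeps the orientation; speed is the mean speed in m/s.
- arm.goto_joints(angles): joint-space move.
- arm.set_gripper(opening, strength=None): finger opening in m; strength is the grip in N (None keeps the last); returns when the fingers have stopped.
- arm.wait(seconds).
- arm.solve_ik(position, orientation): joint angles nearest the present ones, or None.
- arm.state(): the state.
- arm.read_camera(name): name is "side" or "top"; returns a dict with "image" (400x640x3 uint8, red, green, blue), "fx", "fy", "cx", "cy" (pixels), "camera_from_world" (4x4, takes a point from world to camera coordinates). Camera axes: x right, y down, z forward; pixel columns grow to the right and rows downward; lengths in m; the calibration is good to about 2 mm. A picture is of the moment at which its call begins. There is no depth.
A pose or a line that the arm cannot do raises arm.Unreachable and nothing moves.
- arm.sign_off(): hands the job in; it is judged then, once.
The state is a dict: "t": time; "q": joint angles; "joint_vel": joint speeds; "effort": joint torques, N m; "ee_pos": TCP position; "eef_rot": TCP orientation; "wrist_force": force on the tool from outside, world axes, zero at the start; "wrist_torque": the same for the moment, N m; "finger_gap": finger opening in m; "grip_force": force on a finger pad.
Only numpy, scipy, OpenCV 4.12 (cv2) and the standard library are available. Lean on these libraries where they do the work, as an engineer would, in place of code of your own. Each camera call takes 0.05 s, during which the arm holds its last target. There are 200 camera calls.

## Task

The lid stay of the small bench centrifuge has been taken off for repair, so its lid drops back if it is let go. Press the lid-release plunger on the front deck fully down to its stop so that the latch lets go and the lid springs open a crack, let the plunger come back up, then raise the lid to 60 degrees from closed and hold it there, still, so that a colleague can take out the tubes: finish while holding the lid, do not let go of it. Leave everything else on the bench where it lies.

Things in the scene. Friction and masses are not known exactly. Their poses are not given: they have to be found in the camera images.
- centrifuge: white bench centrifuge with a grey lid, fixed to the bench; 290 mm deep (x), 220 mm wide (y). Origin under it at bench level; x from its front (robot's side) to its back, y to its left, z up. Low front deck, x = -160 to -80 mm, top at z = 75 mm, with a flat display on its left half; behind it the rotor chamber up to z = 110 mm, closed by the lid
- plunger (a joint): lid-release plunger's travel in m: 0 up, 0.009 down at its stop; it springs back up. About 3 N to start, 7 to 9 N at the stop; the latch lets go between about 5 and 7 mm of travel, and only then can the lid be raised
- plunger_top (a point): middle of the top of the plunger's round grey mushroom head, 30 mm across and 10 mm thick, on the right half of the front deck: at x = -128, y = -72, z = 107 mm of the centrifuge when up. It moves straight down
- lid (a joint): lid angle in rad: 0 shut and latched (it may read up to 0.01), 1.047 = 60 degrees. Freed by the plunger, it is lifted by two small spring pins to about 0.09 rad (5 degrees) and rests there; raised further it falls back to that when let go. Pushed right down again it latches. Hinge range 0 to 1.75
- lid_hinge (a point): middle of the hinge axis, at x = 118, y = 0, z = 116 mm of the centrifuge; the axis runs along the centrifuge's y. The lid opens upward, its front edge rising and moving back in an arc
- lid_tab (a point): centre of the grip tab in the middle of the lid's front edge: 48 mm wide (y), 14 mm thick, 43 mm long, free on both sides, in front and 42 mm below; pinch it across its width from above or push it up from below. It turns with the lid. Shut: x = -106, y = 0, z = 124 mm of the centrifuge, thus 224 mm in front of and 8 mm above the hinge axis. The lid is 21 mm thick and takes about 2 N to raise here
- tube_rack: white microtube rack, 190 x 84 x 50 mm, beside the centrifuge's left (+y) side; origin under its centre
- amber_bottle: amber glass reagent bottle, 62 mm across, 125 mm tall, beside the centrifuge's right (-y) side; origin under its centre
- lid_stay: the lid's dismounted stay: a slim steel strut 167 mm long and 16 mm high, lying in front of the centrifuge; origin under its middle, its x axis along it
- screwdriver: screwdriver about 150 mm long with a black handle, lying in front of the centrifuge; its x axis along it
- tip_box: closed pipette-tip box, 120 x 85 x 63 mm, far left on the bench; origin under its centre
- beaker: glass beaker, 76 mm across, 95 mm tall, to the right on the bench; origin under its centre
- wash_bottle: white wash bottle, 72 mm across, 185 mm tall to the top of its bent spout, to the right on the bench; origin under its centre
- jar: squat glass jar with a black cap, 72 mm across, 85 mm tall, to the left on the bench; origin under its centre

How it is judged (in metres and radians):
On the way, in this order (a step that is already met when the one before it is completed fails the run):
1. the plunger is pressed fully down to its stop (value of joint plunger above 0.0078 m), for 0.1 s.
2. the lid is raised well clear of its sprung-open crack (value of joint lid above 0.6 rad and value of joint plunger below 0.002 m), for 0.1 s.
At the end, for the whole second after the job is handed in: The lid is held still by the robot (contact of more than 0.3 N) at 60 degrees from closed, within 6 degrees; the plunger is back up (less than 2 mm down); no bystander has moved 30 mm or more (value of joint lid between 0.942 and 1.152 rad and velocity of joint lid between -0.05 and 0.05 rad/s and contact force between any of the fingers, the arm and lid above 0.3 N and value of joint plunger below 0.002 m and distance of each of tube_rack, amber_bottle, lid_stay, screwdriver, tip_box, beaker, wash_bottle, jar from where it was at the start of the episode below 0.03 m); the arm keeps its last pose, push and grip.
It fails at once if something else on the bench is moved 30 mm or more (distance of any of tube_rack, amber_bottle, lid_stay, screwdriver, tip_box, beaker, wash_bottle, jar from where it was at the start of the episode above 0.03 m).
It also fails if it takes over 42 s, if anything falls off the work surface, if the arm or the gripper's body presses on something with over 40 N, if the wrist force passes 120 N, or if a joint passes its speed limit or range.

## Working session

There is one attempt and no reset: what is moved stays moved. The work goes in short steps, each a Python script; the robot and the scene stay as the last script left them, time stands still between calls to the robot, and variables do not carry over. Pictures are saved under pics/ and viewed, at most 10 in all, crops included, and the job is handed in when it is done.

```bash
mkdir -p pics; ls; python3 - <<'E'
from rig import arm
import cv2
for n in("top","side"):
    c=arm.read_camera(n); cv2.imwrite(f"pics/{n}0.png",c["image"][:,:,::-1])
    print(n,c["fx"],c["fy"],c["cx"],c["cy"]);print(c["camera_from_world"])
print(arm.state())
E
```

```text
pics
top 450.0222125060795 450.0222125060795 314.96192806845295 200.5392523277139
[[ 1.27764394e-02 -9.99918337e-01  2.85424651e-04 -7.61580772e-03]
 [-9.96694466e-01 -1.27581488e-02 -8.02332291e-02  5.80997098e-01]
 [ 8.02303185e-02  7.40613815e-04 -9.96776077e-01  1.48381856e+00]
 [ 0.00000000e+00  0.00000000e+00  0.00000000e+00  1.00000000e+00]]
side 375.8174187904372 375.8174187904372 315.6695987822408 201.4663469824092
[[ 0.89106258 -0.45339283  0.02103395 -0.51279685]
 [-0.23282107 -0.49636658 -0.83631009  0.21413487]
 [ 0.38961755  0.74030748 -0.54785309  1.00439838]
 [ 0.          0.          0.          1.        ]]
{'t': 0.1, 'q': array([ 6.33314848e+01,  5.99396876e+00,  5.53091344e+00,  8.96042387e+01,
       -1.93699652e-04,  7.75253024e+01]), 'joint_vel': array([-0.0369662 , -0.069849  ,  0.16695971, -0.09319188, -0.0700247 ,
        0.01645213]), 'effort': array([ 6.39879727e-03, -5.58207679e+01,  5.04720569e+01,  1.30692372e-02,
       -2.63964876e-04, -4.29927820e-05]), 'ee_pos': array([0.1469908 , 0.58140894, 0.23060686]), 'eef_rot': array([-1.79934253e+02, -1.43469445e-02,  1.65806174e+02]), 'wrist_force': array([-1.32961058, -0.31979813, -0.03255899]), 'wrist_torque': array([-0.00601489, -0.04452804,  0.00550627]), 'grip_force': 0.0, 'finger_gap': 0.08535168920950169}
```

View pics/top0.png

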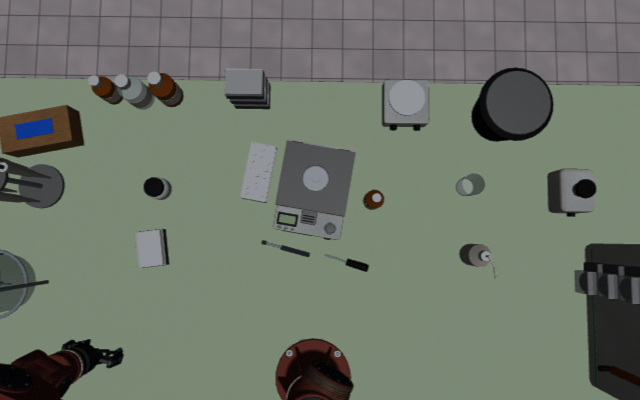

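View pics/side0.png

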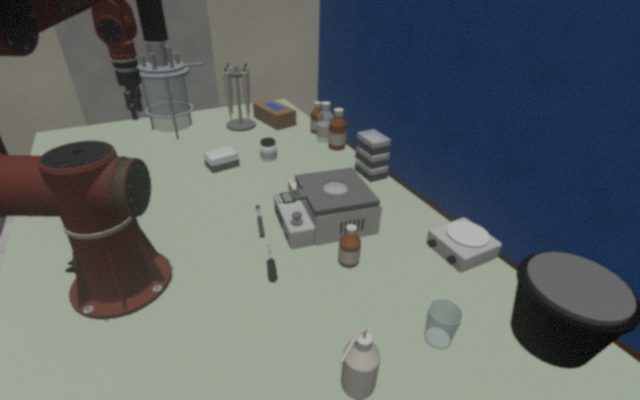

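The top view shows the centrifuge at about cols 273–355, rows 141–240: plunger near (330,228), tab near (308,217). The stay (285,248) and the screwdriver (347,262) lie in front of it. In the side view the plunger is near (296,218). I'll enlarge both views.

```bash
python3 - <<'E'
import cv2,numpy as np
a=cv2.imread("pics/top0.png")[135:245,260:400]; b=cv2.imread("pics/side0.png")[160:250,262:402]
a=cv2.resize(a,None,fx=5.7,fy=5.7*.5*2,interpolation=cv2.INTER_CUBIC)[:, :]
a=cv2.resize(a,(700,550)); cv2.imwrite("pics/c1.png",cv2.convertScaleAbs(a,alpha=1.4))
b=cv2.resize(b,(700,450),interpolation=cv2.INTER_CUBIC); cv2.imwrite("pics/c2.png",cv2.convertScaleAbs(b,alpha=1.2))
E
```

```text
(no output)
```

View pics/c1.png

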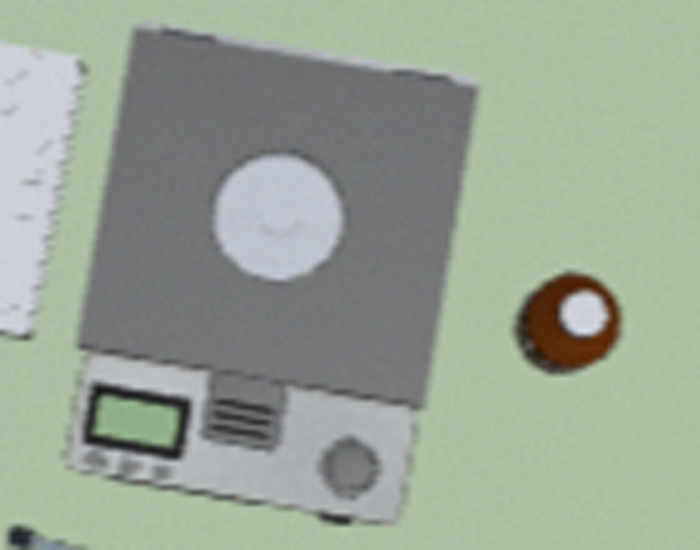

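View pics/c2.png

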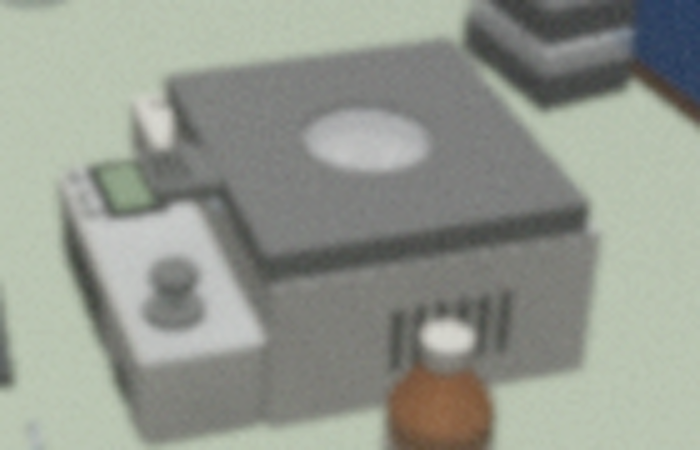

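The crops show the tab at c1 (244,412), which is top image (308.8,217.4). The plunger head is at c1 (349,467), top (329.8,228.4), and c2 (175,272), side (297,214.4). Now I'll compute the pose.

```bash
cat > h.py <<'E'
import numpy as np
from rig import arm
def ray(c,u,v):
    T=np.array(c["camera_from_world"]);R,t=T[:3,:3],T[:3,3]
    return -R.T@t, R.T@np.array([(u-c["cx"])/c["fx"],(v-c["cy"])/c["fy"],1])
def on_z(c,u,v,z):
    o,d=ray(c,u,v); return o+d*(z-o[2])/d[2]
def cross(c1,p1,c2,p2):
    A=[];b=[]
    for c,p in((c1,p1),(c2,p2)):
        o,d=ray(c,*p);d/=np.linalg.norm(d);P=np.eye(3)-np.outer(d,d);A.append(P);b.append(P@o)
    return np.linalg.lstsq(np.vstack(A),np.hstack(b),rcond=None)[0]
E
python3 - <<'E'
from h import *; import cv2
T=arm.read_camera("top");S=arm.read_camera("side")
g=cv2.cvtColor(T["image"],cv2.COLOR_RGB2HSV)
m=((g[...,1]<30)&(g[...,2]<125)).astype(np.uint8); m[:135]=0;m[245:]=0;m[:,:260]=0;m[:,370:]=0
m=cv2.morphologyEx(m,cv2.MORPH_OPEN,np.ones((23,23)))|0
cs,_=cv2.findContours(m,cv2.RETR_EXTERNAL,cv2.CHAIN_APPROX_NONE); 
k=max(cs,key=cv2.contourArea) if cs else None
def corners(px):
    return np.array([on_z(T,u,v,.131)[:2] for u,v in px])
if k is not None: print("mask",cv2.minAreaRect(k))
c=corners([(260+a/5,135+b/5) for a,b in((79,347),(424,407),(134,30),(478,85))])
print(c); 
for i,j,o in((0,2,0),(1,3,0),(1,0,90),(3,2,90)):
    d=c[j]-c[i];print(np.degrees(np.arctan2(d[1],d[0]))-o,np.linalg.norm(d))
pl=on_z(T,329.8,228.4,.107);tab=on_z(T,308.8,217.4,.131)
print("pl",pl,cross(T,(329.8,228.4),S,(297,214.4)),"tab",tab)
d=tab-pl; yaw=np.degrees(np.arctan2(d[1],d[0])-np.arctan2(72,22)); print("yaw pl-tab",yaw,np.linalg.norm(d[:2]),np.hypot(72,22))
E
```

```text
mask ((311.5, 193.0), (40.0, 67.0), 90.0)
[[ 0.55879197  0.12124207]
 [ 0.52423695 -0.09339696]
 [ 0.75894159  0.09062462]
 [ 0.72673221 -0.12576125]]
-8.697272892457349 0.20247790101003327
-9.080633295348122 0.2050652975874577
-9.14564687149685 0.2174027676139717
-8.466403461505436 0.21876994819571013
pl [ 0.48695865 -0.04806224  0.107     ] [ 0.4870581  -0.04818642  0.10371757] tab [0.51970884 0.01816345 0.131     ]
yaw pl-tab -9.322672129442951 0.0738811079211412 75.28612089887484
```

Pose: yaw is about -8.9° and the origin about (0.6246, 0.0033); plunger and tab agree. For the lid I'll pinch the tab from the front with the tool tilted down, then follow the hinge arc so the tool ends near vertical. First I'll check IK along the arc.

```bash
cat >> h.py <<'E'
from scipy.spatial.transform import Rotation as Ro
YAW=-8.9; Rc=Ro.from_euler('z',YAW,degrees=True).as_matrix(); O=np.array([.6246,.0033,0])
def W(p): return O+Rc@np.array(p,float)
def rot(a,s=1):
    "tool a deg below horizontal-forward, closing along centrifuge y"
    a=np.radians(a); z=np.array([np.cos(a),0,-np.sin(a)]); y=np.array([0,s,0.])
    M=Rc@np.column_stack([np.cross(y,z),y,z]); return Ro.from_matrix(M).as_euler('xyz',degrees=True),M
def tab(th,a0,s=1,off=(0,0),back=0.):
    "TCP pose pinching the tab at lid angle th (rad), tool a0 deg below the lid plane; off = (forward,up) in lid frame"
    f,u=.224+off[0],.008+off[1]; c,n=np.cos(th),np.sin(th)
    p=W([.118-(f*c-u*n),0,.116+f*n+u*c]); e,M=rot(a0+np.degrees(th),s)
    return p+M[:,2]*(.019-back),e
E
python3 - <<'E'
from h import *
np.set_printoptions(precision=1,suppress=True)
for s in(1,-1):
    print("press",s,arm.solve_ik(W([-.128,-.072,.15]),rot(90,s)[0]))
    for a0 in(15,25,35,45,55):
        qs=[arm.solve_ik(*tab(.09,a0,s,back=.08))]+[arm.solve_ik(*tab(t,a0,s)) for t in(.09,.4,.8,1.047)]
        print(s,a0,*qs,sep="\n   ")
E
```

```text
press 1 [-21.  -13.6 -21.7  82.    0.  -12.1]
1
   15
   None
   None
   None
   [-12.8 -31.8 -29.3  63.3   1.9  -3.4]
   [-12.   -5.3  -0.6  79.7   0.8  -3. ]
1
   25
   None
   None
   None
   [-12.4 -19.  -16.8  73.1   1.1  -3.3]
   [-11.7   7.6  13.8  91.2   0.2  -2.8]
1
   35
   None
   None
   None
   [-12.1  -6.4  -4.   83.3   0.5  -3.1]
   [-11.5  21.4  29.8 103.4  -0.2  -2.6]
1
   45
   None
   None
   [-12.9 -33.8 -35.8  66.    1.5  -3.8]
   [-11.8   6.3   9.3  93.8  -0.   -2.9]
   [-11.3  37.4  49.4 116.9  -0.6  -2.3]
1
   55
   None
   None
   [-12.5 -20.2 -23.8  74.4   0.8  -3.6]
   [-11.6  19.5  23.4 104.8  -0.5  -2.6]
   None
press -1 [-21.  -13.6 -21.7  82.    0.  167.9]
-1
   15
   None
   None
   None
   [-12.8 -31.8 -29.3  63.3   1.9 176.6]
   [-12.   -5.3  -0.6  79.7   0.8 177. ]
-1
   25
   None
   None
   None
   [-12.4 -19.  -16.8  73.1   1.1 176.7]
   [-11.7   7.6  13.8  91.2   0.2 177.2]
-1
   35
   None
   None
   None
   [-12.1  -6.4  -4.   83.3   0.5 176.9]
   [-11.5  21.4  29.8 103.4  -0.2 177.4]
-1
   45
   None
   None
   [-12.9 -33.8 -35.8  66.    1.5 176.2]
   [-11.8   6.3   9.3  93.8  -0.  177.1]
   [-11.3  37.4  49.4 116.9  -0.6 177.7]
-1
   55
   None
   None
   [-12.5 -20.2 -23.8  74.4   0.8 176.4]
   [-11.6  19.5  23.4 104.8  -0.5 177.4]
   None
```

```bash
python3 - <<'E'
from h import *
for t in(.09,.25,.4,.6,.8,1.047):
    for back in(0,.06):
        ok=[a for a in range(20,140,5) if arm.solve_ik(*tab(t,a-np.degrees(t),1,back=back)) is not None]
        print(t,back,ok[0] if ok else None,ok[-1] if ok else None)
E
```

```text
0.09 0 65 130
0.09 0.06 65 125
0.25 0 65 125
0.25 0.06 65 120
0.4 0 60 125
0.4 0.06 65 115
0.6 0 55 115
0.6 0.06 60 110
0.8 0 50 110
0.8 0.06 55 105
1.047 0 40 105
1.047 0.06 50 100
```

```bash
python3 - <<'E'
from h import *; import cv2
e=rot(90)[0]
arm.set_gripper(0)
arm.move_pose(W([-.128,-.072,.20]),e)
arm.move_linear(W([-.128,-.072,.125]),speed=.1)
arm.wait(.2); b=arm.state()["wrist_force"][2]; z=.112
arm.move_linear(W([-.128,-.072,z]),speed=.05)
while z>.090:
    z-=.0015; arm.move_linear(W([-.128,-.072,z]),speed=.02)
    s=arm.state(); f=s["wrist_force"][2]-b; print(round(z,4),s["ee_pos"].round(4),round(f,1))
    if f>16: break
arm.wait(.3); print(arm.state()["wrist_force"]-[0,0,b])
arm.move_linear(W([-.128,-.072,.19]),speed=.1)
print(arm.state()["t"])
for n in("top","side"): cv2.imwrite(f"pics/{n}1.png",arm.read_camera(n)["image"][:,:,::-1])
im=cv2.imread("pics/side1.png")[130:250,232:402]; cv2.imwrite("pics/s1c.png",cv2.resize(im,None,fx=4,fy=4,interpolation=cv2.INTER_CUBIC))
E
```

```text
0.1105 [ 0.487  -0.048   0.1105] 1.0
0.109 [ 0.487  -0.048   0.1089] 1.7
0.1075 [ 0.4869 -0.048   0.1074] 0.4
0.106 [ 0.4872 -0.0481  0.1063] 3.8
0.1045 [ 0.4871 -0.0481  0.1047] 4.9
0.103 [ 0.4871 -0.0481  0.1031] 5.5
0.1015 [ 0.4871 -0.0481  0.1015] 4.8
0.1 [ 0.4871 -0.0481  0.1001] 6.4
0.0985 [ 0.4872 -0.0481  0.0988] 6.7
0.097 [ 0.4872 -0.0481  0.098 ] 13.5
0.0955 [ 0.4873 -0.0481  0.0978] 25.5
[-8.45551074  2.30719677 24.86339177]
9.1583
```

View pics/s1c.png

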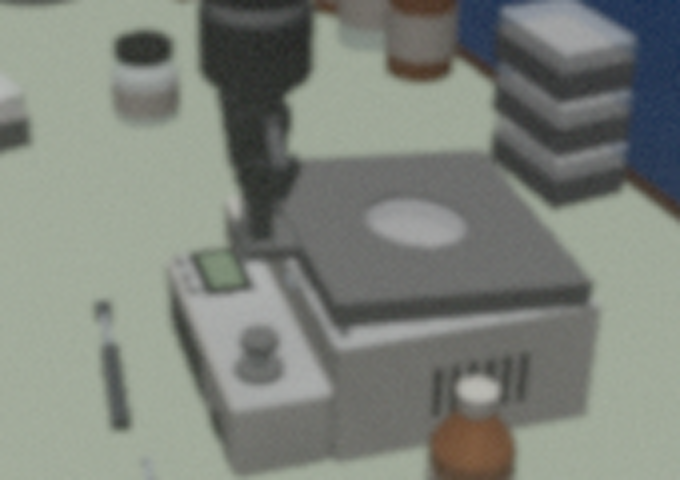

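The stop was reached: force rose steeply at 0.098. The picture shows the lid cracked open, with a white gap along its front and right edge, and the plunger back up at crop (258,340). Next I pinch the tab.

```bash
python3 - <<'E'
from h import *; import cv2
off=(.007,0); a=70-np.degrees(.09)
arm.set_gripper(.072)
arm.move_pose(*tab(.09,a,1,off,back=.07))
arm.move_linear(tab(.09,a,1,off,back=-.003)[0],speed=.08)
s=arm.state(); print(s["wrist_force"],s["ee_pos"])
arm.set_gripper(.03,40); s=arm.state()
print(s["t"],s["finger_gap"],s["grip_force"],s["wrist_force"])
im=arm.read_camera("side")["image"][:,:,::-1][130:250,232:402]; cv2.imwrite("pics/s2c.png",cv2.resize(im,None,fx=4,fy=4,interpolation=cv2.INTER_CUBIC))
E
```

```text
[-0.06141666  1.11563707  0.12399176] [0.52231353 0.01930836 0.1247438 ]
12.025 0.047643905818467364 45.97261726856232 [-1.38530473  2.11614035  1.70838779]
```

View pics/s2c.png

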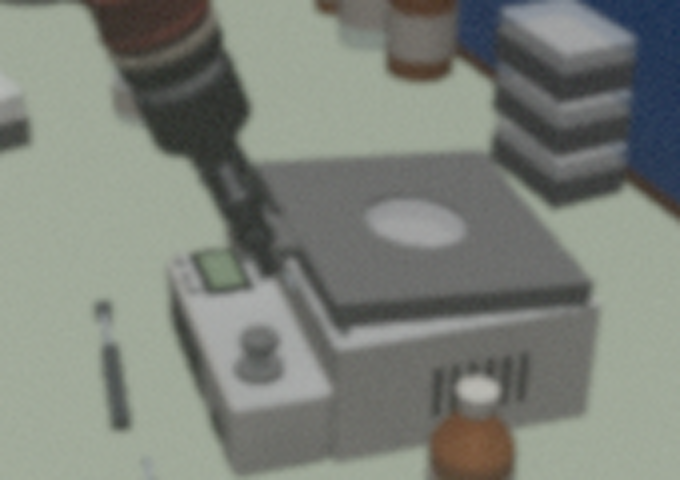

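The gap of 47.6 mm matches the tab width, and the picture shows the fingers astride the tab at crop (265,255). Now I raise it along the arc.

```bash
python3 - <<'E'
from h import *; import cv2
off=(.007,0); th=np.linspace(.09,1.047,15)[1:]; al=np.interp(th,[.09,1.047],[70,98])
P=[tab(t,a-np.degrees(t),1,off,back=-.003) for t,a in zip(th,al)]
assert all(arm.solve_ik(*p) is not None for p in P)
for t,p in zip(th,P):
    arm.move_linear(p[0],p[1],speed=.06)
    s=arm.state(); print(round(t,3),round(s["t"],2),s["wrist_force"].round(1),s["wrist_torque"].round(1),round(s["finger_gap"],4),round(s["grip_force"]))
    if np.linalg.norm(s["wrist_force"])>45: print("stop");break
arm.wait(.5)
im=arm.read_camera("side")["image"][:,:,::-1]; cv2.imwrite("pics/side3.png",im); cv2.imwrite("pics/s3c.png",cv2.resize(im[50:250,232:442],None,fx=2.8,fy=2.8,interpolation=cv2.INTER_CUBIC))
print(arm.state()["t"],arm.state()["ee_pos"],P[-1])
E
```

```text
0.158 12.48 [ 2.9  2.1 -2.6] [ 0.5  0.  -0.1] 0.0472 45
0.227 12.89 [ 3.6  2.1 -3.7] [ 0.6  0.1 -0.1] 0.047 45
0.295 13.3 [ 1.6  2.6 -3.4] [0.6 0.1 0.1] 0.0473 45
0.363 13.71 [ 0.9  2.9 -4.1] [0.6 0.3 0. ] 0.0472 46
0.432 14.12 [-1.   3.1 -3.1] [ 0.6  0.6 -0.1] 0.0475 46
0.5 14.53 [-2.6  2.2 -2.2] [ 0.6  0.7 -0.2] 0.047 46
0.568 14.93 [-3.5  2.6 -0.8] [ 0.6  0.8 -0.2] 0.047 46
0.637 15.34 [-3.7  2.5 -1.7] [ 0.4  0.9 -0.3] 0.047 46
0.705 15.75 [-2.7  0.9 -0.4] [ 0.3  0.7 -0.3] 0.047 46
0.774 16.16 [-2.7  1.  -0.7] [ 0.1  0.9 -0.2] 0.0473 46
0.842 16.56 [-4.2 -0.  -2. ] [-0.1  1.  -0.2] 0.0473 46
0.91 16.96 [-2.8 -2.  -0.2] [-0.3  1.  -0. ] 0.0475 46
0.979 17.36 [-3.4 -3.1 -0.2] [-0.5  0.9 -0.1] 0.0473 46
1.047 17.76 [-3.8 -3.8  0.1] [-0.7  1.1 -0.1] 0.0474 46
18.3083 [0.63063091 0.0020888  0.29820173] (array([0.63084992, 0.00232129, 0.29824452]), array([180. ,  -8. , 171.1]))
```

View pics/s3c.png

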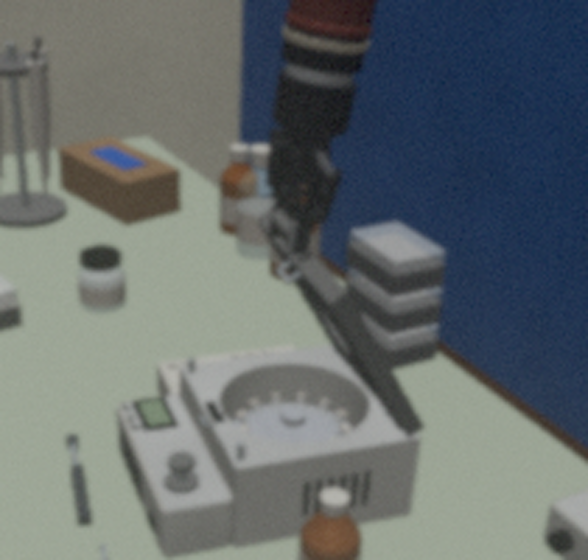

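The picture shows the lid held open by its tab with the plunger up. One check of the angle: I'll project the expected right-hand lid corners for several angles into this view.

```bash
python3 - <<'E'
from h import *
S=arm.read_camera("side");T=S["camera_from_world"]
def px(p):
    q=T[:3,:3]@p+T[:3,3];u=S["fx"]*q[0]/q[2]+S["cx"];v=S["fy"]*q[1]/q[2]+S["cy"];return (round((u-232)*2.8),round((v-50)*2.8))
for d in(50,54,60,66):
    t=np.radians(d);c,n=np.cos(t),np.sin(t)
    print(d,[(y,px(W([.118-(f*c-u*n),y,.116+f*n+u*c]))) for y in(-.109,.109) for f,u in((.2025,.015),(.2025,-.006))], px(W([.118-(.2455*c),-.024,.116+.2455*n])))
s=arm.state();print(s["t"],s["joint_vel"].round(2),s["grip_force"])
E
```

```text
50 [(-0.109, (319, 309)), (-0.109, (303, 324)), (0.109, (246, 224)), (0.109, (233, 237))] (253, 256)
54 [(-0.109, (331, 300)), (-0.109, (314, 314)), (0.109, (257, 216)), (0.109, (242, 228))] (266, 245)
60 [(-0.109, (350, 288)), (-0.109, (331, 301)), (0.109, (273, 206)), (0.109, (257, 216))] (286, 229)
66 [(-0.109, (369, 278)), (-0.109, (350, 289)), (0.109, (289, 197)), (0.109, (273, 206))] (309, 216)
18.3583 [ 0.03  0.   -0.04 -0.05 -0.14  0.04] 46.01063668727875
```

```bash
python3 - <<'E'
import cv2
im=cv2.imread("pics/side3.png")[130:215,320:400]; cv2.imwrite("pics/s4c.png",cv2.convertScaleAbs(cv2.resize(im,None,fx=7,fy=7,interpolation=cv2.INTER_CUBIC),alpha=1.6))
E
```

```text
(no output)
```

View pics/s4c.png

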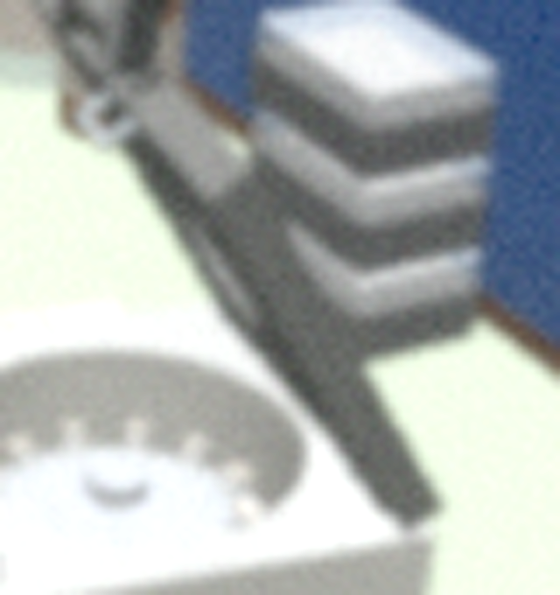

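The lid's front-right corners appear at crop (250,160) and (210,195), which are (346,288) and (330,302) in the previous crop. The 60° prediction is (350,288) and (331,301), so the angle is right. Handing in.

```bash
python3 -c "
from rig import arm
print(arm.sign_off(), arm.state()['t'])"
```

```text
the job is handed in; nothing more can be done
the job is handed in; nothing more can be done
```

I pressed the plunger to its stop and it came back up. The lid is held still by its tab at about 60° (checked against the side camera), nothing else on the bench was touched as far as I could see, and the job was handed in at about 18 s.

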